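# Pack the leak-test kit crate

## Robot

A 7-joint arm with a two-finger parallel gripper is mounted at the origin on a cart in front of the work surface, level with it; the furniture and walls round the work are solid. World frame = base frame: x ahead of the robot, y to its left, z up, the work surface at z = 0. Lengths are in m, angles in rad, forces in N, time in s.
With the tool pointing down it reaches from about 0.425 to 0.875 m from the base axis. Payload 4.7 kg.
Tool frame: the origin (TCP) lies on the centre line of the jaws, within the pads' length; the fingertips stand 14 mm ahead of it and the grasp point (between the pads) lies 5 mm behind it; z points along the fingers, y is the direction in which the jaws open and shut (so a half turn about z gives the same grasp; the last joint's range is limited). The gripper opens to 87 mm and grips with 3 to 60 N. Pads are 19 mm wide; open, the fingers measure 117 mm over their backs; the gripper's body (75 mm by 190 mm) begins 51 mm behind the grasp point.
Start: joints at [-1.17, 0.321, -0.07, 1.45, 0.023, 1.371, -0.057], TCP at [0.245, 0.602, 0.237] pointing down, gripper open.
Joint ranges: [-2.86, 2.86], [-0.3, 2.09], [-1.38, 1.24], [0.06, 2.45], [-1.56, 4.7], [0.09, 2.05], [-2.69, 2.69]. Speed limits (rad/s): [2.57, 2.57, 3.14, 3.14, 3.14, 3.14, 3.14].

## Interface

Orientations are given as a rotation vector (axis times angle).
In Python, from bench import ctrl, optics, models gives the robot as it stands. The module is installed in compiled form; this text tells all that it offers.
- The arm moves only by the tool arm_command, never from a script. Its argument "motion" is a list of rows, each a list of 3 entries, a list of its own where there are three numbers: the shift along the tool's x, y, z in mm, then the turn, a rotation vector about the tool's x, y, z in degrees, then the closure, from 0 (fully open) to 1 (shut). In form: [[[x, y, z], [ax, ay, az], claw], ...]. A call has 1 to 8 rows; each row shifts and turns the commanded pose from where the row before left it, along the tool's axes as they then stand; what a row does not reach is not made up. A row lasts 1/12 s, in which the tool goes at most 41.7 mm and 7.16 degrees, less where a joint would pass 70% of its speed; a pose out of reach is approached as far as the arm can. A call with a gripper value outside its range is refused whole. The fingers move at their own pace and stop on an object; "force" is the grip in N (left out, the last holds). Time passes only in rows, so rows that do not move let the fingers close. It gives the time, the measured TCP pose, the force and the opening at its end, in the units of the state.
- ctrl.get_state(): the state, without advancing time (a new reading comes with each control period).
- optics.get_image(name): name is "scene" or "top" or "wrist"; returns (picture, depth): 480x640x3 uint8, blue, green, red; 480x640 float32, m along the optical axis (not along the pixel's ray), 0 where there is no reading.
- optics.camera_model(name): a dict with "fovy" (degrees; the focal length in pixels is half the picture's height over the tangent of half this angle, whatever the lens; pixels are square), "cx", "cy" (the principal point, pixels), "distortion" ([k1, k2, p1, p2, k3] as OpenCV has them; the pictures are not rectified), "rvec" (rotation vector, rad) and "tvec" (3), from world to camera coordinates, as OpenCV has them; the wrist camera has in their place "mount" (4x4, takes a point from camera to tool coordinates, whose origin is the TCP and whose axes are the flange's). Camera axes: x right, y down, z forward; pixel columns grow to the right and rows downward; lengths in m; the calibration is good to about 2 mm. A picture is of the moment at which its call begins: read the wrist's pose just before it. camera_model takes no time and is no camera call.
- ctrl.close_job(): hands the job in, once; it reports no verdict.
Trained networks look in the newest picture that a camera, given by its name, has taken for a name from the list of things; names that differ only in an ending like _2 or _b are one class to them, and where a whole thing is asked for, a point or a joint stands for the part that bears it (a point fixed in the world has none). Each returns a list of dicts, best first, with "conf" (0 to 1); they miss things now and then, are a little off and sometimes report something else, mostly with a low value. They report only what shows in the picture. A call takes as long as a camera call. They do not tell look-alikes from the thing itself.
- models.search_frame(camera, target): "location" ([x, y, z] in m, in the coordinates of the camera as it stood for that picture, good to about 4 mm: the middle of the surface that is visible of it).
- models.silhouettes(camera, target): "pixels" (480x640 bool, what is visible of it).
The state is a dict: "time": time; "joint_positions": joint angles; "qd": joint speeds; "joint_torque": joint torques, N m; "position": TCP position; "tool_rot": TCP orientation; "ft_force": force on the tool from outside, world axes, zero at the start; "torque": the same for the moment, N m; "grip_width": opening from 0.0 (shut) to 1.0 (fully open).
Only numpy, scipy, OpenCV 4.12 (cv2) and the standard library are available. Lean on these libraries where they do the work, as an engineer would, in place of code of your own. Each camera call takes 0.05 s, during which the arm holds its last target.

## Task

Finish packing the shallow plywood kit crate: stand the aluminium nest cylinder and the small clear jar of seals upright on its floor, one in each of its two empty cells (either way round). Set them down gently rather than dropping them in, and let go.

Things in the scene. Friction and masses are not known exactly. Their poses are not given: they have to be found in the camera images.
- nest_cylinder: plain aluminium cylinder with a brown pad on top, 47 mm in diameter, 51 mm high, 0.15 to 0.31 kg, standing loose on the table. Origin on the underside, 7 mm off the axis: the axis is at y = +7 mm in its frame, z up. A small brass port sticks out of the side towards -y, to 30 mm from the origin: grip across x, from above, at 48 mm above the underside or lower.
- seal_jar: small clear round jar with red seals inside and a clear lid, 35 mm in diameter, 48 mm high, 0.03 kg, standing upright and loose on the table. Grip the round body, at 38 mm above the underside or lower, in any direction. Origin at the centre of the underside, z up.
- empty_cell_1 (a point): centre of the floor (5 mm above the table) of one empty cell of the kit crate: a plywood tray 185 mm square, fixed, turned by any angle, with four cells of 85 x 85 mm inside, 90 mm apart. Walls and dividers are 5 mm thick, tops 22 mm above the table. x and y run along the walls, z up.
- empty_cell_2 (a point): centre of the floor of the other empty cell, diagonally opposite the first; same size, height and axes. The remaining two cells are taken: a red pot with a grey lid, 39 mm in diameter, its top 37 mm above the table, and a white tape roll lying flat, 53 mm in diameter, its top 19 mm above the table.
Mind the look-alikes: they are no part of the job. Leave any orange or purple look-alike of the seal_jar alone. Leave any green look-alike of the nest_cylinder alone.

How it is judged:
At the end, for the whole second after the job is handed in: The nest cylinder and the jar stand at rest, upright within 10 degrees, on the crate floor (underside within 6 mm of it), one in each of the two cells that were empty (origin within 37 mm of the cell's centre, which is anywhere inside the cell's walls) (((horizontal distance between nest_cylinder and empty_cell_1 below 0.037 m and horizontal distance between seal_jar and empty_cell_2 below 0.037 m) or (horizontal distance between nest_cylinder and empty_cell_2 below 0.037 m and horizontal distance between seal_jar and empty_cell_1 below 0.037 m)) and height (world z) of each of nest_cylinder, seal_jar below 0.011 m and angle between each of nest_cylinder, seal_jar's own z axis and vertical below 0.17 rad and linear speed of each of nest_cylinder, seal_jar below 0.02 m/s); the robot touches nothing.
It fails at once if the nest cylinder falls free, let go with its underside more than 30 mm above the table (height (world z) of nest_cylinder above 0.03 m and contact force between nest_cylinder and anything else below 0.001 N).
It fails at once if the jar falls free, let go with its underside more than 30 mm above the table (height (world z) of seal_jar above 0.03 m and contact force between seal_jar and anything else below 0.001 N).
It also fails if it takes over 51 s, if anything falls off the work surface, if the arm or the gripper's body presses on something with over 40 N, if the wrist force passes 120 N, or if a joint passes its speed limit or range.

## Working session

There is one attempt and no reset: what is moved stays moved. The work goes in short steps, Python scripts to look and compute and a tool call to move; the robot and the scene stay as the last step left them, time stands still between calls to the robot, and variables do not carry over. Pictures are saved under pics/ and viewed, and the job is handed in when it is done.

Besides the shell and the picture viewer there is one more tool, called after ">>>" as a command line: name --argument value ..., lists and objects as JSON in quotes. arm_command: Moves the arm, as the interface text tells. Its arguments: {"type":"object","properties":{"motion":{"type":"array","items":{"type":"array"}},"force":{"type":"number"}},"required":["motion"]}

```bash
mkdir -p pics; cat > h.py <<'E'
import numpy as np, cv2
from bench import ctrl, optics, models
def K(m):
    f=240/np.tan(np.radians(m['fovy'])/2); return np.array([[f,0,m['cx']],[0,f,m['cy']],[0,0,1.]])
def ext(name,st=None):
    m=optics.camera_model(name)
    if 'mount' in m:
        st=st or ctrl.get_state()
        T=np.eye(4);T[:3,:3]=cv2.Rodrigues(np.array(st['tool_rot'],float))[0];T[:3,3]=st['position']
        return m,T@np.array(m['mount'])
    R=cv2.Rodrigues(np.array(m['rvec'],float))[0];T=np.eye(4);T[:3,:3]=R;T[:3,3]=np.array(m['tvec']).ravel()
    return m,np.linalg.inv(T)
def ray(m,T,uv,z):
    p=cv2.undistortPoints(np.array(uv,float).reshape(-1,1,2),K(m),np.array(m['distortion'],float)).reshape(-1,2)
    d=np.c_[p,np.ones(len(p))]@T[:3,:3].T; o=T[:3,3]
    return o+d*((z-o[2])/d[:,2])[:,None]
def proj(m,T,P):
    Ti=np.linalg.inv(T); return cv2.projectPoints(np.array(P,float).reshape(-1,1,3),cv2.Rodrigues(Ti[:3,:3])[0],Ti[:3,3],K(m),np.array(m['distortion'],float))[0].reshape(-1,2)
def depthpts(m,T,d,mask):
    v,u=np.nonzero(mask&(d>0))
    p=cv2.undistortPoints(np.c_[u,v].astype(float).reshape(-1,1,2),K(m),np.array(m['distortion'],float)).reshape(-1,2)
    z=d[v,u]; return (np.c_[p*z[:,None],z])@T[:3,:3].T+T[:3,3]
E
python3 - <<'E'
from h import *
for n in ('scene','top'):
    im,d=optics.get_image(n); cv2.imwrite(f'pics/{n}0.png',im); np.save(f'{n}_d.npy',d)
    m,T=ext(n); print(n,m['fovy'],T.round(3).tolist())
    for t in ('nest_cylinder','seal_jar','empty_cell_1'):
        for r in models.search_frame(n,t):
            p=T@np.r_[r['location'],1]; print(n,t,round(r['conf'],2),p[:3].round(3),proj(m,T,p[:3]).round())
s=ctrl.get_state();print(s['time'],s['position'],s['tool_rot'],s['grip_width'])
print(ext('wrist')[0])
E
```

```text
scene 49.79934687283459 [[0.739, -0.395, 0.546, -0.013], [-0.674, -0.411, 0.614, -0.604], [-0.019, -0.822, -0.57, 0.643], [0.0, 0.0, 0.0, 1.0]]
scene nest_cylinder 0.88 [0.523 0.057 0.04 ] [[305. 247.]]
scene nest_cylinder 0.86 [0.445 0.106 0.037] [[260. 254.]]
scene seal_jar 0.73 [0.606 0.115 0.035] [[317. 223.]]
scene seal_jar 0.7 [0.685 0.078 0.038] [[354. 215.]]
scene seal_jar 0.67 [0.621 0.027 0.035] [[350. 236.]]
scene empty_cell_1 0.63 [ 0.576 -0.171  0.006] [[408. 302.]]
top 50.013968054813105 [[-0.03, -0.998, 0.062, 0.507], [-1.0, 0.03, 0.006, 0.043], [-0.008, -0.061, -0.998, 0.881], [0.0, 0.0, 0.0, 1.0]]
top nest_cylinder 0.87 [0.533 0.071 0.05 ] [[307. 254.]]
top nest_cylinder 0.85 [0.456 0.122 0.05 ] [[277. 303.]]
top seal_jar 0.76 [0.614 0.118 0.049] [[276. 205.]]
top seal_jar 0.74 [0.624 0.043 0.049] [[322. 198.]]
top seal_jar 0.57 [0.685 0.08  0.05 ] [[299. 161.]]
top empty_cell_1 0.72 [ 0.582 -0.17   0.003] [[448. 222.]]
0.4 [0.24517982 0.60191692 0.23641306] [ 6.03657647e-01  3.08304069e+00 -3.57646568e-04] 1.0032148517167319
{'fovy': 68.43986920407545, 'cx': 317.6129008105629, 'cy': 244.03060336173678, 'distortion': array([-0.06873675,  0.        ,  0.        ,  0.        ,  0.        ]), 'mount': array([[ 4.21585876e-04, -9.57027709e-01, -2.89996185e-01,
         7.97491814e-02],
       [ 9.99999461e-01,  1.28347811e-04,  1.03019713e-03,
         1.32563380e-03],
       [-9.48706824e-04, -2.89996463e-01,  9.57027247e-01,
        -1.48315184e-01],
       [ 0.00000000e+00,  0.00000000e+00,  0.00000000e+00,
         1.00000000e+00]])}
```

View pics/top0.png

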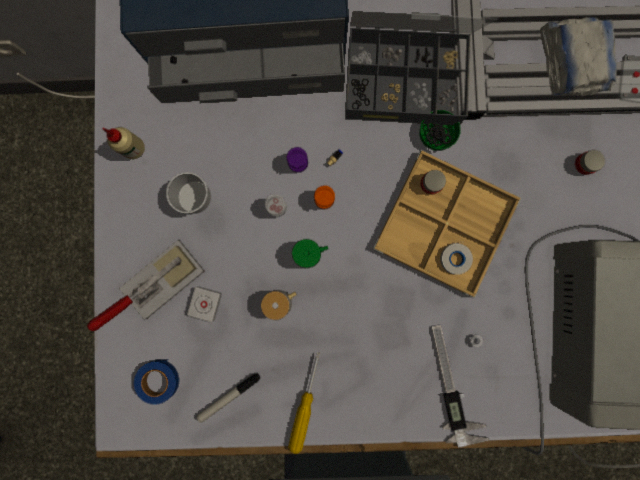

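View pics/scene0.png

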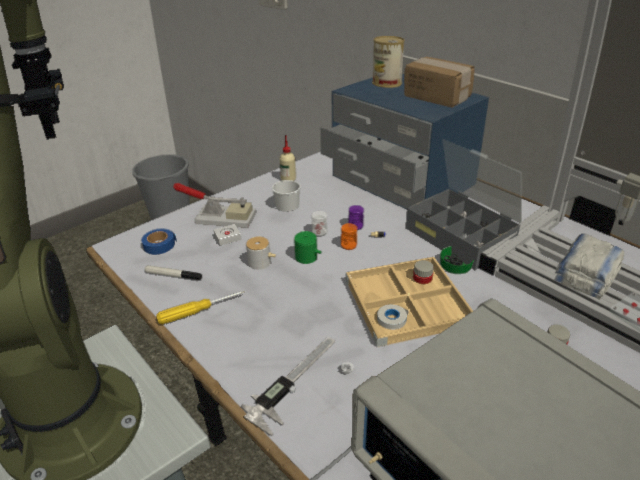

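```bash
python3 -c "
import cv2
a=cv2.imread('pics/top0.png')[130:340,220:370];cv2.imwrite('pics/topc.png',cv2.resize(a,None,fx=2.8,fy=2.8,interpolation=3))
a=cv2.imread('pics/scene0.png')[180:300,220:400];cv2.imwrite('pics/scc.png',cv2.resize(a,None,fx=4.4,fy=4.4,interpolation=3))"
```

```text
(no output)
```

View pics/topc.png

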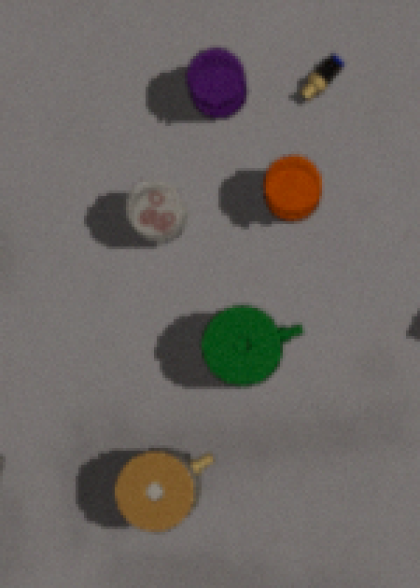

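View pics/scc.png

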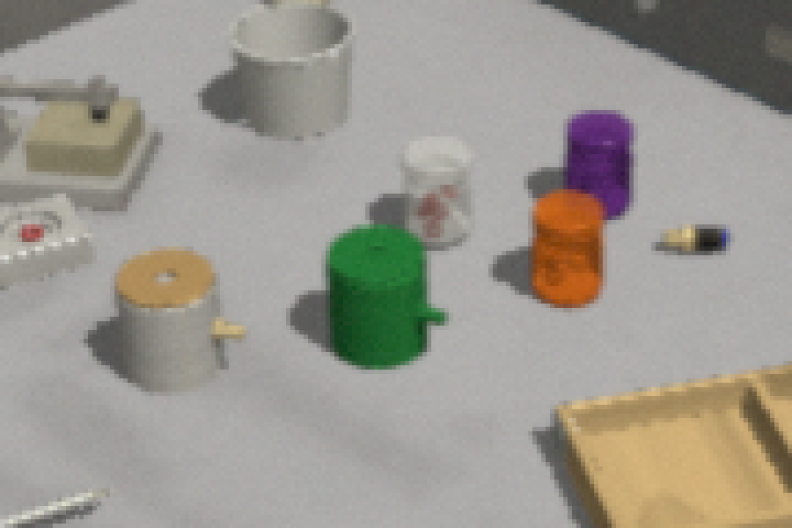

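Cylinder candidates in the top view are the brown-topped one at (277,304) and the green one at (307,254). The brown pad and bare aluminium match, so it's the first. Jar candidates are clear with red seals at (275,206), orange at (324,197) and purple at (297,160), so it's the clear one. The crops confirm both. In the crate, the pot is at (433,181) and the tape at (457,259), so the empty cells are left (~412,235) and right (~483,212).

```bash
cat > m.py <<'E'
from h import *
im=cv2.imread('pics/top0.png'); d=np.load('top_d.npy'); m,T=ext('top')
H=cv2.cvtColor(im,cv2.COLOR_BGR2HSV)
P=np.zeros((480,640,3)); mask=np.ones((480,640),bool)
v,u=np.nonzero(mask&(d>0)); P[v,u]=depthpts(m,T,d,mask)
print('table z',np.median(P[330:420,300:400,2]))
def reg(c,r,lo,hi):
    M=np.zeros((480,640),np.uint8); cv2.circle(M,c,r,1,-1); return (M>0)&(P[...,2]>lo)&(P[...,2]<hi)
for n,c in (('cyl',(277,304)),('green',(307,254)),('jar',(275,206)),('orange',(324,197)),('purple',(297,160))):
    M=reg(c,20,.040,.07); q=P[M]; (cc,rr)=cv2.minEnclosingCircle(q[:,:2].astype(np.float32)); print(n,len(q),q.mean(0).round(4),np.median(q[:,2]).round(4),np.array(cc).round(4),round(rr,4))
M=reg((277,304),30,.02,.046); q=P[M]; print('port cand',q[np.argsort(q[:,1])[:12]].round(4).tolist())
# port by colour
h,s,vv=H[...,0],H[...,1],H[...,2]
M=np.zeros((480,640),bool);M[280:330,255:305]=1
br=M&(s>60)&(h<30)&(vv>60); print('brown',br.sum())
v,u=np.nonzero(br); g=ray(m,T,np.c_[u,v],.05); c=np.median(g[:,:2],0); r=np.hypot(*(g[:,:2]-c).T); far=r>.027
top=~far; (cc,rr)=cv2.minEnclosingCircle(g[r<.0265][:,:2].astype(np.float32)); print('pad c',cc,rr,'far',far.sum(), np.c_[u,v][far].mean(0) if far.any() else '')
if far.any(): print('port at z .03?',ray(m,T,np.c_[u,v][far].mean(0),.03))
# crate corners: plywood mask
M=np.zeros((480,640),bool);M[140:305,365:530]=1
w=(M&(s>70)&(h>8)&(h<28)&(vv>90)).astype(np.uint8); w=cv2.morphologyEx(w,cv2.MORPH_CLOSE,np.ones((9,9)))
cn=max(cv2.findContours(w,0,2)[0],key=cv2.contourArea)
px=cv2.convexHull(cn).reshape(-1,2); g=ray(m,T,px,.022)[:,:2]
rect=cv2.minAreaRect(g.astype(np.float32)); print('crate',rect)
c=np.array(rect[0]); a=np.radians(rect[2]); e1=np.array([np.cos(a),np.sin(a)]);e2=np.array([-e1[1],e1[0]])
for i in (1,-1):
    for j in (1,-1):
        p=c+.045*(i*e1+j*e2); px=proj(m,T,np.r_[p,.005])[0]; print(p.round(4),px.round(1))
        cv2.circle(im,tuple(int(x) for x in px.round()),3,(255,0,0),-1)
cv2.imwrite('pics/chk.png',cv2.resize(im[130:340,240:530],None,fx=2.7,fy=2.7))
E
python3 m.py
```

```text
table z -6.813311377312781e-05
cyl 675 [0.4523 0.1245 0.0509] 0.0512 [0.4519 0.1248] 0.0237
green 658 [0.5343 0.0726 0.0508] 0.0509 [0.5345 0.0729] 0.0235
jar 355 [0.6162 0.1221 0.0474] 0.0476 [0.6163 0.1224] 0.0175
orange 350 [0.6273 0.0407 0.0472] 0.0472 [0.6279 0.0405] 0.0175
purple 354 [0.692  0.084  0.0473] 0.0474 [0.6926 0.0841] 0.0175
port cand [[0.4685, 0.093, 0.0305], [0.4701, 0.093, 0.0297], [0.4667, 0.0932, 0.0275], [0.4686, 0.0946, 0.031], [0.4718, 0.0946, 0.0295], [0.4701, 0.0947, 0.0293], [0.4652, 0.0948, 0.0291], [0.4667, 0.0949, 0.0269], [0.4719, 0.0962, 0.0302], [0.4686, 0.0963, 0.0302], [0.467, 0.0964, 0.0304], [0.4702, 0.0964, 0.0285]]
brown 703
pad c (0.45395299792289734, 0.1227242723107338) 0.0260311309248209 far 26 [292.88461538 294.23076923]
port at z .03? [[0.46820713 0.09653201 0.03      ]]
crate ((0.579460084438324, -0.16493496298789978), (0.18505322933197021, 0.18523550033569336), 62.146766662597656)
[ 0.5607 -0.1041] [410.  235.6]
[ 0.6403 -0.1462] [432.6 188.6]
[ 0.5186 -0.1837] [457.7 258.8]
[ 0.5982 -0.2257] [480.  211.6]
```

```bash
ls pics
```

```text
chk.png
scc.png
scene0.png
top0.png
topc.png
```

View pics/chk.png

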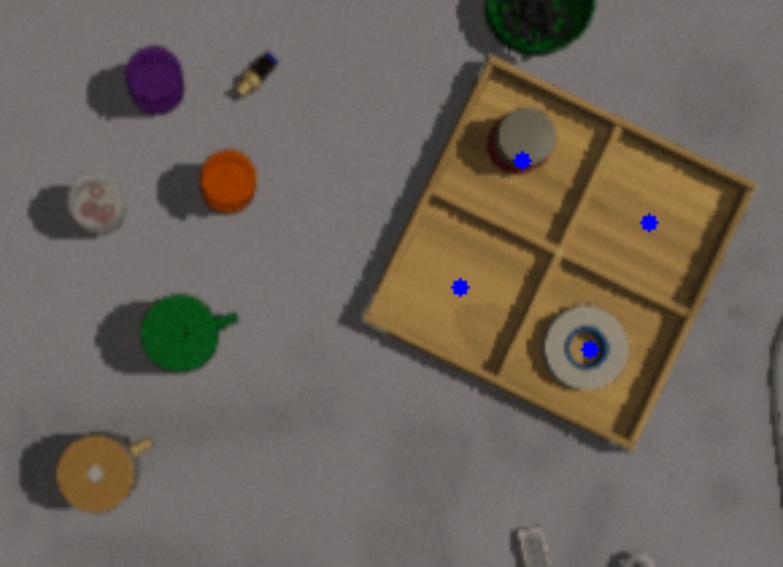

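```bash
cat > go.py <<'E'
from h import *
import sys
def go(x,y,z,hd):
    s=ctrl.get_state(); R=cv2.Rodrigues(np.array(s['tool_rot']))[0]; p=np.array(s['position'])
    cur=np.degrees(np.arctan2(R[1,1],R[0,1])); dt=-((hd-cur+90)%180-90)
    hr=np.radians(hd if abs(dt+(hd-cur))<1 else hd+180)
    # tool after turn: y=(cos,sin,0), z down, x = y x z
    yv=np.array([np.cos(hr),np.sin(hr),0]);zv=np.array([0,0,-1.]);xv=np.cross(yv,zv)
    D=np.array([x,y,z])-p
    print('t',round(s['time'],2),'pos',p.round(4),'head',cur.round(2),'tilt',np.degrees(np.arccos(-R[2,2])).round(2),'turn z',dt.round(2),'shift after turn mm',(1000*np.array([D@xv,D@yv,D@zv])).round(1),'now-axes',(1000*R.T@D).round(1),'w',round(s['grip_width'],3),'F',np.round(s['ft_force'],1),'q7',round(s['joint_positions'][6],2))
if __name__=='__main__': go(*map(float,sys.argv[1:5]))
E
python3 go.py .6163 .1224 .16 30
python3 - <<'E'
from h import *
d=np.load('top_d.npy'); m,T=ext('top'); q=depthpts(m,T,d,np.ones((480,640),bool))
for y0 in np.arange(-.35,.5,.1):
    s=''
    for x0 in np.arange(.35,.95,.05):
        k=(abs(q[:,0]-x0-.025)<.025)&(abs(q[:,1]-y0-.05)<.05); s+=f'{q[k,2].max():.2f} ' if k.any() else ' --  '
    print(round(y0,2),s)
E
```

```text
t 0.4 pos [0.2452 0.6019 0.2364] head 67.84 tilt 0.01 turn z 37.84 shift after turn mm [-600.8   81.6   76.4] now-axes [-524.6 -304.1   76.5] w 1.003 F [-0.6  0.1  0.3] q7 -0.06
-0.35 0.15 0.15 0.15 0.15 0.02 0.03 0.00 0.00 0.09 0.10 0.10 0.07 
-0.25 0.01 0.01 0.03 0.03 0.03 0.04 0.04 0.03 0.06 0.19 0.19 0.04 
-0.15 0.01 0.01 0.03 0.03 0.03 0.04 0.04 0.03 0.06 0.20 0.20 0.06 
-0.05 0.01 0.01 0.00 0.05 0.02 0.05 0.02 0.02 0.16 0.24 0.24 0.07 
0.05 0.02 0.06 0.05 0.05 0.05 0.05 0.05 0.05 0.16 0.24 0.24  --  
0.15 0.01 0.02 0.02 0.01 0.01 0.06 0.05 0.00 0.16 0.24 0.24  --  
0.25 0.03 0.02 0.06 0.06 0.04 0.06 0.06 0.06 0.16 0.24 0.24  --  
0.35 0.03 0.09 0.08 0.02 0.01 0.01 0.00 0.13 0.00 0.00 0.00 0.01 
0.45  --   --   --   --   --   --   --   --   --   --   --   --
```

>>> arm_command --motion '[[[0,0,0],[0,0,6.3],0],[[0,0,0],[0,0,6.3],0],[[0,0,0],[0,0,6.3],0],[[0,0,0],[0,0,6.3],0],[[0,0,0],[0,0,6.3],0],[[0,0,0],[0,0,6.3],0],[[-20,3,2],[0,0,0],0],[[-35,5,4],[0,0,0],0]]'

```text
time: 1.07
position: [0.2755, 0.5615, 0.2305]
tool_rot: [-1.558, -2.725, -0.002]
ft_force: [0.1, 0.2, 1.2]
grip_width: 1.002
```

>>> arm_command --motion '[[[-35,5,4],[0,0,0],0],[[-35,5,4],[0,0,0],0],[[-35,5,4],[0,0,0],0],[[-35,5,4],[0,0,0],0],[[-35,5,4],[0,0,0],0],[[-35,5,4],[0,0,0],0],[[-35,5,4],[0,0,0],0],[[-35,5,4],[0,0,0],0]]'

```text
time: 1.73
position: [0.4553, 0.3346, 0.1987]
tool_rot: [1.57, 2.721, 0.001]
ft_force: [0.2, 0.6, -0.9]
grip_width: 1.006
```

```bash
python3 go.py .6163 .1224 .16 30
```

```text
t 1.73 pos [0.4553 0.3346 0.1987] head 30.05 tilt 0.05 turn z 0.05 shift after turn mm [-264.2   33.3   38.7] now-axes [-264.3   33.1   38.7] w 1.006 F [ 0.2  0.6 -0.9] q7 -0.13
```

>>> arm_command --motion '[[[-34,4,5],[0,0,0],0],[[-34,4,5],[0,0,0],0],[[-34,4,5],[0,0,0],0],[[-34,4,5],[0,0,0],0],[[-34,4,5],[0,0,0],0],[[-34,4,5],[0,0,0],0],[[-30,4,5],[0,0,0],0],[[-20,2,2],[0,0,0],0]]'

```text
time: 2.4
position: [0.6091, 0.1272, 0.161]
tool_rot: [1.574, 2.717, -0.002]
ft_force: [0.6, -0.4, 0.2]
grip_width: 1.006
```

>>> arm_command --motion '[[[0,0,0],[0,0,0],0]]'

```text
time: 2.48
position: [0.6098, 0.1245, 0.1611]
tool_rot: [1.579, 2.713, -0.004]
ft_force: [1.2, -0.2, -0.1]
grip_width: 1.003
```

```bash
cat > wj.py <<'E'
from h import *
import sys
n=sys.argv[1]
m,T=ext('wrist'); im,d=optics.get_image('wrist'); cv2.imwrite(f'pics/{n}.png',im)
q=depthpts(m,T,d,np.ones((480,640),bool)); 
for a in sys.argv[2:]:
    x,y,lo,hi,r=map(float,a.split(','))
    k=(np.hypot(q[:,0]-x,q[:,1]-y)<r)&(q[:,2]>lo)&(q[:,2]<hi)
    if k.sum()>20: print(a,k.sum(),q[k].mean(0).round(4),[np.round(v,4) for v in cv2.minEnclosingCircle(q[k][:,:2].astype(np.float32))],proj(m,T,q[k].mean(0)).round())
    else: print(a,'few',k.sum())
E
python3 wj.py w1 .6163,.1224,.043,.055,.03; python3 go.py .6163 .1224 .16 30
```

```text
.6163,.1224,.043,.055,.03 1459 [0.6185 0.1235 0.0474] [array([0.6189, 0.1228]), np.float64(0.0177)] [[325. 252.]]
t 2.53 pos [0.6086 0.1278 0.1613] head 29.74 tilt 0.09 turn z -0.26 shift after turn mm [-8.5  4.   1.3] now-axes [-8.5  4.   1.3] w 1.0 F [-0.1  0.6 -1. ] q7 0.36
```

View pics/w1.png

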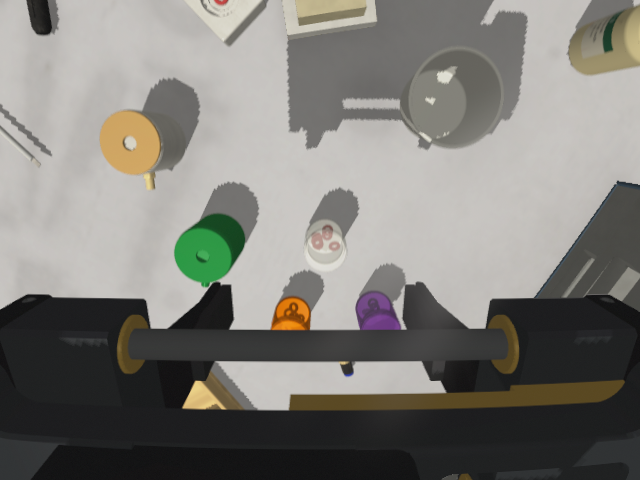

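The clear jar is at (325,245) in the wrist view, with orange at (291,315), purple at (376,310) and the brown-padded cylinder at (132,142). Both measurements put the jar at about (.617,.1225). Now I'll descend onto it.

>>> arm_command --motion '[[[-5,2,0],[0,0,0],0],[[-4,2,10],[0,0,0],0],[[0,0,20],[0,0,0],0],[[0,0,20],[0,0,0],0],[[0,0,20],[0,0,0],0],[[0,0,20],[0,0,0],0],[[0,0,15],[0,0,0],0],[[0,0,10],[0,0,0],0]]'

```text
time: 3.2
position: [0.6139, 0.1267, 0.044]
tool_rot: [-1.565, -2.721, 0.002]
ft_force: [-0.3, -0.3, -0.5]
grip_width: 0.996
```

>>> arm_command --motion '[[[0,0,0],[0,0,0],0],[[0,0,0],[0,0,0],0]]'

```text
time: 3.37
position: [0.6152, 0.1261, 0.0462]
tool_rot: [-1.568, -2.722, 0.001]
ft_force: [0.4, -0.2, 0.7]
grip_width: 0.997
```

```bash
python3 go.py .617 .1225 .032 30;python3 wj.py w2 .6163,.1224,.043,.055,.03;python3 go.py .617 .1225 .032 30; python3 -c "
from h import *
optics.get_image('top')"; python3 go.py .617 .1225 .032 30
```

```text
t 3.37 pos [0.6152 0.1261 0.0462] head 30.11 tilt 0.04 turn z 0.11 shift after turn mm [-4.  -0.3 14.2] now-axes [-4.  -0.3 14.2] w 0.997 F [ 0.4 -0.2  0.7] q7 0.41
.6163,.1224,.043,.055,.03 2392 [0.615  0.1294 0.0472] [array([0.6186, 0.1235]), np.float64(0.0174)] [[318. 312.]]
t 3.42 pos [0.616  0.126  0.0472] head 30.08 tilt 0.07 turn z 0.08 shift after turn mm [-3.5 -0.9 15.2] now-axes [-3.5 -0.9 15.2] w 0.996 F [0.7 0.4 0.8] q7 0.41
t 3.47 pos [0.6164 0.1259 0.0477] head 30.07 tilt 0.12 turn z 0.07 shift after turn mm [-3.3 -1.2 15.7] now-axes [-3.3 -1.2 15.7] w 1.0 F [ 0.4 -0.3  0.7] q7 0.41
```

View pics/w2.png

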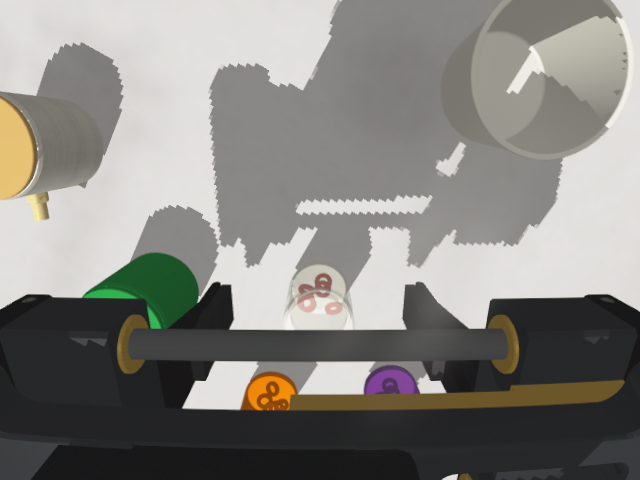

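>>> arm_command --motion '[[[-2,0,0],[0,0,0],0.3],[[-2,0,0],[0,0,0],0.3],[[0,0,5],[0,0,0],0.3],[[0,0,5],[0,0,0],0.3],[[0,0,4],[0,0,0],0.3],[[0,0,0],[0,0,0],0.3]]'

```text
time: 3.97
position: [0.6166, 0.1218, 0.0312]
tool_rot: [-1.569, -2.72, 0.002]
ft_force: [0.0, 0.5, -0.9]
grip_width: 0.718
```

```bash
python3 go.py .6175 .1228 .032 30;python3 wj.py w3 ;python3 go.py .6175 .1228 .032 30
```

```text
t 3.97 pos [0.6166 0.1218 0.0312] head 30.04 tilt 0.12 turn z 0.04 shift after turn mm [ 0.4  1.3 -0.8] now-axes [ 0.4  1.3 -0.8] w 0.718 F [ 0.   0.5 -0.9] q7 0.42
t 4.02 pos [0.6168 0.1218 0.0316] head 30.05 tilt 0.1 turn z 0.05 shift after turn mm [ 0.5  1.1 -0.4] now-axes [ 0.5  1.1 -0.4] w 0.712 F [-0.3 -0.2  0.3] q7 0.42
```

View pics/w3.png

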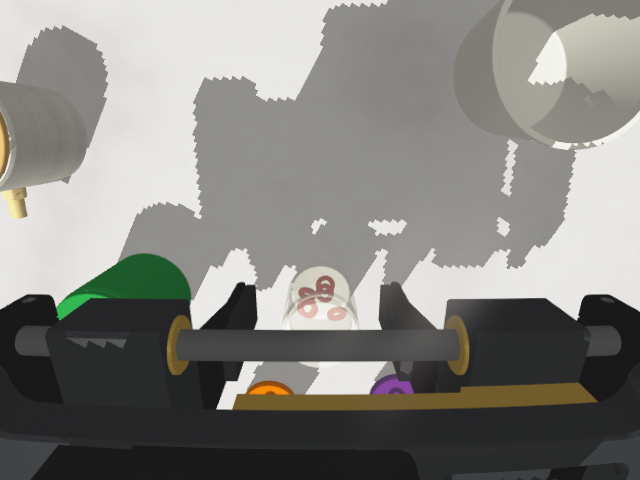

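The jar is centred between the jaws (~320,315) and nothing touches its neighbours. Closing now.

>>> arm_command --motion '[[[0,0,0],[0,0,0],0.6],[[0,0,0],[0,0,0],0.8],[[0,0,0],[0,0,0],0.8],[[0,0,0],[0,0,0],0.8],[[0,0,0],[0,0,0],0.8],[[0,0,0],[0,0,0],0.8]]' --force 10

```text
time: 4.52
position: [0.6178, 0.122, 0.0328]
tool_rot: [1.57, 2.721, 0.001]
ft_force: [0.7, -0.2, -0.1]
grip_width: 0.386
```

>>> arm_command --motion '[[[0,0,-4],[0,0,0],0.8],[[0,0,-10],[0,0,0],0.8],[[0,0,-15],[0,0,0],0.8],[[0,0,-20],[0,0,0],0.8],[[0,0,-25],[0,0,0],0.8],[[0,0,-15],[0,0,0],0.8],[[0,0,0],[0,0,0],0.8]]'

```text
time: 5.1
position: [0.6204, 0.1222, 0.1268]
tool_rot: [1.567, 2.716, 0.009]
ft_force: [0.9, -0.3, -0.0]
grip_width: 0.389
```

```bash
python3 go.py .598 -.2257 .12 -28;python3 wj.py w4 ;python3 go.py .598 -.2257 .12 -28
```

```text
t 5.1 pos [0.6204 0.1222 0.1268] head 30.02 tilt 0.47 turn z 58.02 shift after turn mm [-317.8  143.5    6.8] now-axes [-290.  -193.6    5.8] w 0.389 F [ 0.9 -0.3 -0. ] q7 0.39
t 5.15 pos [0.6192 0.1222 0.1245] head 30.03 tilt 0.3 turn z 58.03 shift after turn mm [-317.1  144.6    4.5] now-axes [-290.5 -192.5    3.9] w 0.387 F [-0.2  0.4 -1.4] q7 0.39
```

View pics/w4.png

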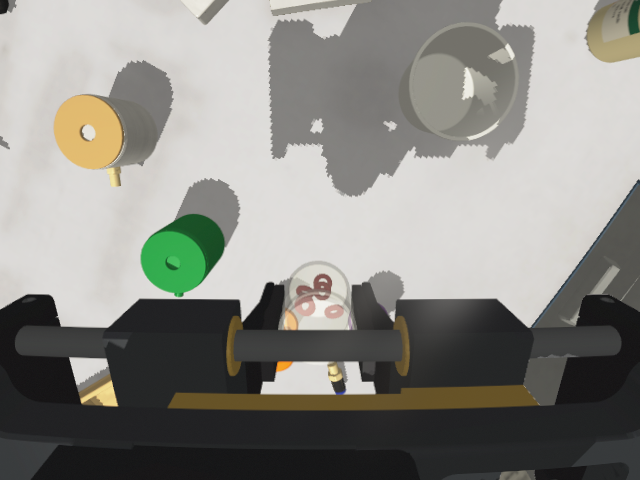

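>>> arm_command --motion '[[[0,0,0],[0,0,7],0.8],[[0,0,0],[0,0,7],0.8],[[0,0,0],[0,0,7],0.8],[[0,0,0],[0,0,7],0.8],[[0,0,0],[0,0,7],0.8],[[0,0,0],[0,0,7],0.8],[[0,0,0],[0,0,7],0.8],[[0,0,0],[0,0,7],0.8]]'

```text
time: 5.82
position: [0.6167, 0.1217, 0.1204]
tool_rot: [-2.668, -1.657, 0.003]
ft_force: [0.4, 0.5, -1.1]
grip_width: 0.386
```

>>> arm_command --motion '[[[-15,7,0],[0,0,2],0.8],[[-30,14,0],[0,0,0],0.8],[[-34,16,0],[0,0,0],0.8],[[-34,16,0],[0,0,0],0.8],[[-34,16,0],[0,0,0],0.8],[[-34,16,0],[0,0,0],0.8],[[-34,16,0],[0,0,0],0.8],[[-34,16,0],[0,0,0],0.8]]'

```text
time: 6.48
position: [0.6031, -0.1561, 0.121]
tool_rot: [-2.691, -1.62, 0.002]
ft_force: [0.7, -0.3, -1.4]
grip_width: 0.386
```

```bash
python3 go.py .598 -.2257 .12 -28
```

```text
t 6.48 pos [ 0.6031 -0.1561  0.121 ] head -27.89 tilt 0.07 turn z 0.11 shift after turn mm [-63.9  28.1   1. ] now-axes [-63.9  28.    1. ] w 0.386 F [ 0.7 -0.3 -1.4] q7 -0.08
```

>>> arm_command --motion '[[[-30,14,0],[0,0,0],0.8],[[-20,9,0],[0,0,0],0.8],[[-10,4,0],[0,0,0],0.8],[[0,0,0],[0,0,0],0.8],[[0,0,0],[0,0,0],0.8]]'

```text
time: 6.9
position: [0.5999, -0.2182, 0.121]
tool_rot: [-2.691, -1.618, 0.0]
ft_force: [1.0, 0.5, -0.6]
grip_width: 0.384
```

```bash
python3 go.py .598 -.2257 .038 -28;python3 wj.py w5 ;python3 go.py .598 -.2257 .038 -28;python3 -c "
from h import *
im,d=optics.get_image('top');cv2.imwrite('pics/t5.png',cv2.resize(im[100:400,330:640],None,fx=2,fy=2))"; python3 go.py .598 -.2257 .038 -28
```

```text
t 6.9 pos [ 0.5999 -0.2182  0.121 ] head -27.96 tilt 0.09 turn z 0.04 shift after turn mm [-7.5  1.8 83. ] now-axes [-7.6  1.9 83. ] w 0.384 F [ 1.   0.5 -0.6] q7 0.03
t 6.95 pos [ 0.6006 -0.2166  0.121 ] head -27.83 tilt 0.12 turn z 0.17 shift after turn mm [-9.3  2.  83. ] now-axes [-9.4  2.1 83. ] w 0.388 F [ 0.7  0.1 -0.4] q7 0.03
t 7.0 pos [ 0.601  -0.2158  0.1211] head -27.76 tilt 0.11 turn z 0.24 shift after turn mm [-10.1   2.   83.1] now-axes [-10.2   2.1  83.1] w 0.384 F [ 0.3  0.1 -0.9] q7 0.03
```

View pics/w5.png

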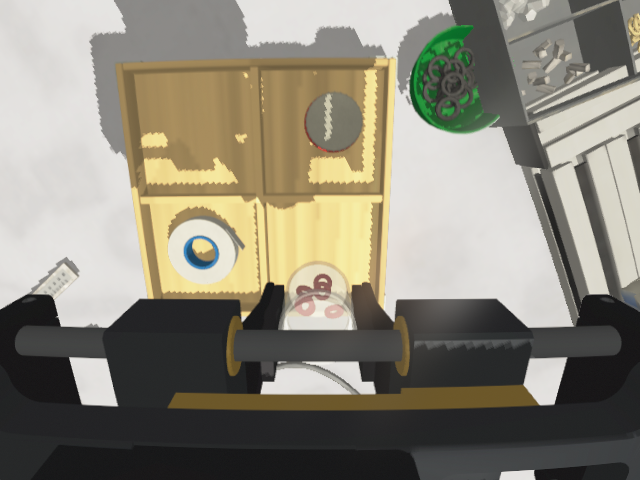

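View pics/t5.png

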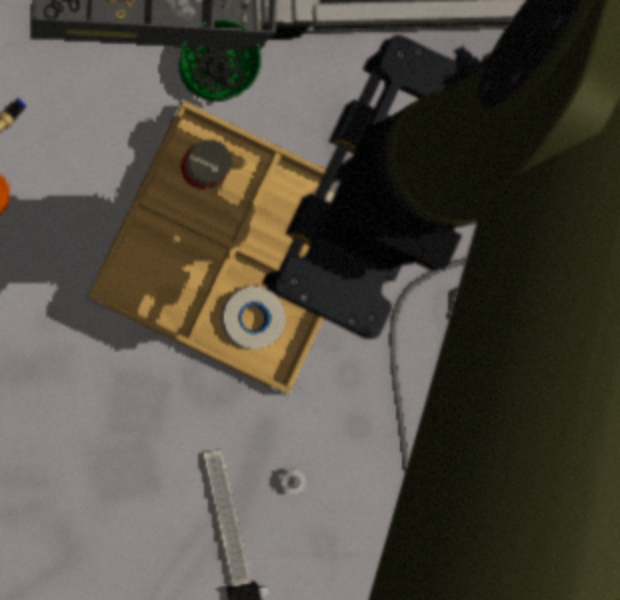

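```bash
python3 - <<'E'
from h import *
m,T=ext('wrist'); print('crate centre proj',proj(m,T,[[.5795,-.1649,.022],[.6403,-.1462,.037],[.5186,-.1837,.019]]).round(1))
m,T=ext('top'); im,d=optics.get_image('top'); q=depthpts(m,T,d,np.ones((480,640),bool))
k=(q[:,2]>.12)&(q[:,0]<.6)&(q[:,0]>.2)&(q[:,1]<-.15)
for x0 in np.arange(.3,.6,.05):
  s=''
  for y0 in np.arange(-.4,-.1,.03):
    kk=k&(abs(q[:,0]-x0)<.025)&(abs(q[:,1]-y0)<.015); s+=f'{q[kk,2].min():.2f}-{q[kk,2].max():.2f} ' if kk.any() else '    -     '
  print(round(x0,2),s)
E
```

```text
crate centre proj [[257.8 205.6]
 [321.6 140.3]
 [202.2 263.6]]
0.3     -         -         -         -         -         -         -         -         -         -         -     
0.35     -         -         -         -         -         -         -         -         -         -         -     
0.4     -         -         -         -         -         -         -         -         -         -         -     
0.45     -         -         -         -         -         -         -         -         -         -         -     
0.5     -         -         -         -         -         -     0.22-0.22 0.21-0.22 0.21-0.57     -         -     
0.55     -         -         -         -         -     0.28-0.28 0.19-0.36 0.18-0.53 0.18-0.56     -         -
```

```bash
python3 - <<'E'
from h import *
im,d=optics.get_image('scene');cv2.imwrite('pics/s5.png',im)
E
python3 go.py .598 -.2257 .038 -28
```

```text
t 7.1 pos [ 0.6011 -0.2159  0.1213] head -27.74 tilt 0.08 turn z 0.26 shift after turn mm [-10.1   1.9  83.3] now-axes [-10.2   1.9  83.3] w 0.385 F [-0.   0.2 -0.3] q7 0.03
```

View pics/s5.png

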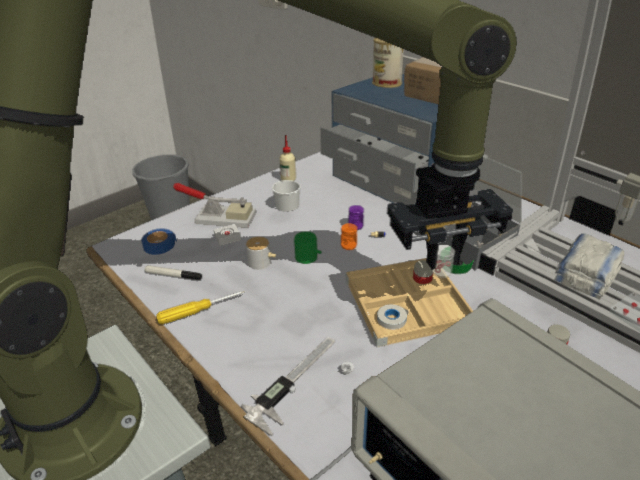

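>>> arm_command --motion '[[[-4,1,0],[0,0,0],0.8],[[-4,1,10],[0,0,0],0.8],[[0,0,15],[0,0,0],0.8],[[0,0,15],[0,0,0],0.8],[[0,0,15],[0,0,0],0.8],[[0,0,12],[0,0,0],0.8],[[0,0,8],[0,0,0],0.8],[[0,0,0],[0,0,0],0.8]]'

```text
time: 7.77
position: [0.597, -0.2261, 0.0442]
tool_rot: [-2.69, -1.618, 0.004]
ft_force: [-0.4, 0.1, 0.1]
grip_width: 0.386
```

>>> arm_command --motion '[[[0,0,0],[0,0,0],0.8]]'

```text
time: 7.85
position: [0.5983, -0.2267, 0.0462]
tool_rot: [-2.692, -1.619, 0.001]
ft_force: [0.7, -0.6, 0.5]
grip_width: 0.386
```

```bash
python3 go.py .598 -.2257 .038 -28;python3 wj.py w6 ;python3 go.py .598 -.2257 .038 -28
```

```text
t 7.85 pos [ 0.5983 -0.2267  0.0462] head -27.97 tilt 0.04 turn z 0.03 shift after turn mm [ 0.7 -0.7  8.2] now-axes [ 0.7 -0.7  8.2] w 0.386 F [ 0.7 -0.6  0.5] q7 0.08
t 7.9 pos [ 0.5988 -0.2269  0.047 ] head -27.96 tilt 0.05 turn z 0.04 shift after turn mm [ 0.7 -1.3  9. ] now-axes [ 0.7 -1.3  9. ] w 0.39 F [-0.2  0.4  0.2] q7 0.08
```

View pics/w6.png

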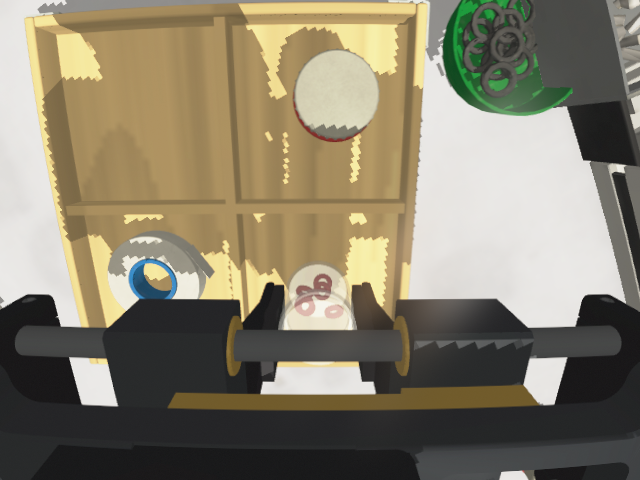

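>>> arm_command --motion '[[[0,0,3],[0,0,0],0.8],[[0,0,2],[0,0,0],0.8],[[0,0,1],[0,0,0],0.8],[[0,0,1],[0,0,0],0.8],[[0,0,0],[0,0,0],0.8],[[0,0,0],[0,0,0],0.8]]'

```text
time: 8.4
position: [0.5985, -0.2266, 0.0396]
tool_rot: [2.692, 1.619, 0.0]
ft_force: [-0.7, 0.5, -1.0]
grip_width: 0.383
```

```bash
python3 - <<'E'
from h import *
for i in range(4):
    s=ctrl.get_state(); print(s['time'],s['position'][2],np.round(s['ft_force'],1)); optics.get_image('wrist')
E
```

```text
8.4 0.039608339294619085 [-0.7  0.5 -1. ]
8.45 0.039670183909545985 [-0.2 -0.8 -0. ]
8.5 0.039690872254943686 [ 0.6  0.3 -0. ]
8.55 0.039668595164814885 [-0.1 -1.   0.6]
```

>>> arm_command --motion '[[[0,0,1],[0,0,0],0.8],[[0,0,1],[0,0,0],0.8],[[0,0,0],[0,0,0],0.8],[[0,0,0],[0,0,0],0.8]]'

```text
time: 8.93
position: [0.5986, -0.2266, 0.0377]
tool_rot: [2.692, 1.619, 0.0]
ft_force: [0.2, -0.1, 1.6]
grip_width: 0.389
```

>>> arm_command --motion '[[[0,0,1],[0,0,0],0.8],[[0,0,0],[0,0,0],0.8],[[0,0,0],[0,0,0],0.8]]'

```text
time: 9.18
position: [0.5987, -0.2266, 0.0377]
tool_rot: [-2.692, -1.619, -0.001]
ft_force: [-3.0, 1.1, 7.4]
grip_width: 0.384
```

Force on the wrist has risen to 7 N, so the jar is on the floor. Releasing with a limited opening, then lifting straight up.

>>> arm_command --motion '[[[0,0,-0.5],[0,0,0],0.8],[[0,0,0],[0,0,0],0.55],[[0,0,0],[0,0,0],0.45],[[0,0,0],[0,0,0],0.4],[[0,0,0],[0,0,0],0.4],[[0,0,-5],[0,0,0],0.4],[[0,0,-10],[0,0,0],0.4],[[0,0,-15],[0,0,0],0.4]]'

```text
time: 9.85
position: [0.5977, -0.2263, 0.0669]
tool_rot: [-2.691, -1.618, 0.003]
ft_force: [0.1, -0.9, 0.1]
grip_width: 0.598
```

>>> arm_command --motion '[[[0,0,-25],[0,0,0],0.3],[[0,0,-25],[0,0,0],0.2],[[0,0,-20],[0,0,0],0.1],[[0,0,0],[0,0,-5],0],[[0,0,0],[0,0,-7],0],[[0,0,0],[0,0,-7],0],[[0,0,0],[0,0,-7],0],[[0,0,0],[0,0,-7],0]]'

```text
time: 10.52
position: [0.599, -0.227, 0.1391]
tool_rot: [2.114, 2.322, 0.002]
ft_force: [-0.8, -0.0, -0.3]
grip_width: 0.992
```

```bash
python3 go.py .452 .1247 .13 29;python3 wj.py w7 .598,-.2257,.043,.06,.035;python3 go.py .452 .1247 .13 29
```

```text
t 10.52 pos [ 0.599  -0.227   0.1391] head 5.37 tilt 0.13 turn z -23.63 shift after turn mm [378.8  42.    9.1] now-axes [ 363.9 -113.4    8.6] w 0.992 F [-0.8 -0.  -0.3] q7 0.58
.598,-.2257,.043,.06,.035 1850 [ 0.5989 -0.2246  0.0522] [array([ 0.599, -0.226]), np.float64(0.0175)] [[316. 254.]]
t 10.57 pos [ 0.5989 -0.2271  0.1391] head 5.67 tilt 0.13 turn z -23.33 shift after turn mm [378.9  42.1   9.1] now-axes [ 364.6 -111.4    8.6] w 0.996 F [ 0. -0.  0.] q7 0.59
```

View pics/w7.png

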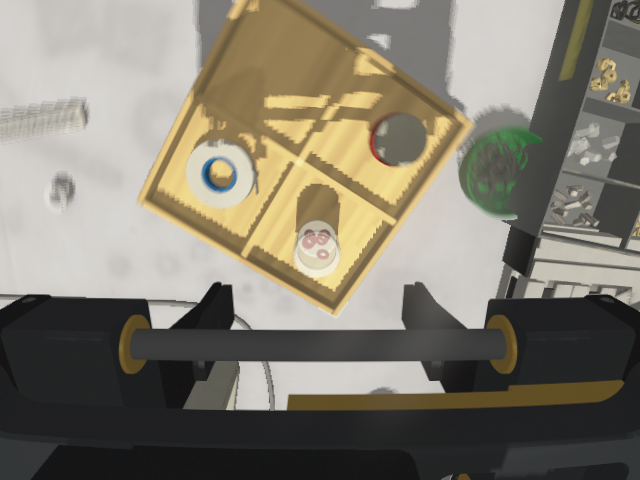

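The jar stands in the right-hand cell at (.599,-.226), seen at (317,248), with its top at 0.052. Now the brown-padded cylinder.

>>> arm_command --motion '[[[0,0,0],[0,0,-6],0],[[0,0,0],[0,0,-6],0],[[0,0,0],[0,0,-6],0],[[0,0,0],[0,0,-5.3],0],[[20,2,0],[0,0,0],0],[[35,4,0],[0,0,0],0],[[35,4,0],[0,0,0],0],[[35,4,0],[0,0,0],0]]'

```text
time: 11.23
position: [0.5512, -0.1095, 0.1383]
tool_rot: [1.616, 2.693, 0.001]
ft_force: [0.7, 0.4, 0.1]
grip_width: 0.999
```

>>> arm_command --motion '[[[35,4,0],[0,0,0],0],[[35,4,0],[0,0,0],0],[[35,4,0],[0,0,0],0],[[35,4,0],[0,0,0],0],[[35,4,0],[0,0,0],0],[[35,4,0],[0,0,0],0],[[25,3,0],[0,0,0],0],[[10,2,0],[0,0,0],0]]'

```text
time: 11.9
position: [0.4595, 0.1234, 0.1384]
tool_rot: [-1.607, -2.699, -0.004]
ft_force: [0.1, 1.1, -0.1]
grip_width: 1.0
```

>>> arm_command --motion '[[[0,0,0],[0,0,0],0],[[0,0,0],[0,0,0],0]]'

```text
time: 12.07
position: [0.4615, 0.1186, 0.1379]
tool_rot: [1.611, 2.695, 0.001]
ft_force: [0.7, -0.0, -0.2]
grip_width: 0.999
```

```bash
python3 go.py .452 .1247 .13 29;python3 wj.py w8 .452,.1247,.047,.06,.035;python3 go.py .452 .1247 .13 29
```

```text
t 12.07 pos [0.4615 0.1186 0.1379] head 28.27 tilt 0.09 turn z -0.73 shift after turn mm [ 9.9 -5.4  7.9] now-axes [ 9.9 -5.5  7.9] w 0.999 F [ 0.7 -0.  -0.2] q7 0.19
.452,.1247,.047,.06,.035 3283 [0.4538 0.1263 0.0509] [array([0.4541, 0.1258]), np.float64(0.0234)] [[311. 243.]]
t 12.12 pos [0.4617 0.1178 0.1377] head 28.17 tilt 0.08 turn z -0.83 shift after turn mm [10.8 -5.1  7.7] now-axes [10.7 -5.3  7.7] w 1.003 F [ 0.8 -0.6 -0.1] q7 0.19
```

View pics/w8.png

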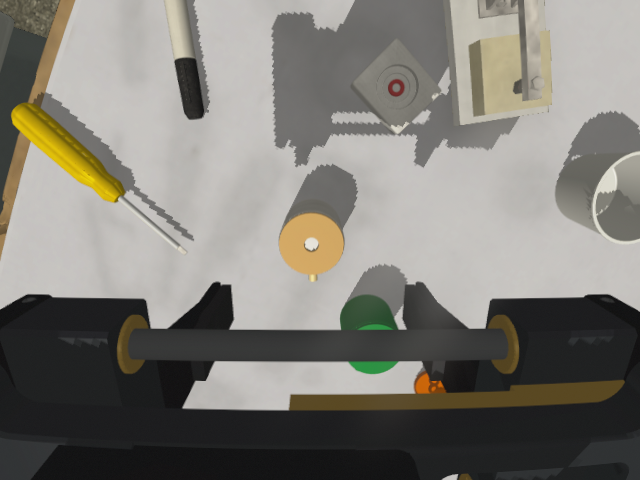

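The brown cylinder is at (311,243) and its port points straight down the image, so the jaws are square to it. Descending.

>>> arm_command --motion '[[[5,-2,0],[0,0,0],0],[[5,-1.5,10],[0,0,0],0],[[0,0,20],[0,0,0],0],[[0,0,20],[0,0,0],0],[[0,0,20],[0,0,0],0],[[0,0,15],[0,0,0],0],[[0,0,8],[0,0,0],0],[[0,0,0],[0,0,0],0.1]]'

```text
time: 12.78
position: [0.4511, 0.1255, 0.0418]
tool_rot: [-1.611, -2.694, 0.006]
ft_force: [-0.5, 0.8, -0.2]
grip_width: 0.971
```

>>> arm_command --motion '[[[0,0,0],[0,0,0],0.2],[[0,0,0],[0,0,0],0.2]]'

```text
time: 12.95
position: [0.4536, 0.1267, 0.0448]
tool_rot: [1.61, 2.696, 0.002]
ft_force: [-0.1, -0.6, -0.1]
grip_width: 0.856
```

```bash
python3 go.py .4535 .1253 .037 28.5;python3 wj.py w9;python3 go.py .4535 .1253 .037 28.5
```

```text
t 12.95 pos [0.4536 0.1267 0.0448] head 28.3 tilt 0.08 turn z -0.2 shift after turn mm [-1.1 -0.8  7.8] now-axes [-1.1 -0.8  7.8] w 0.856 F [-0.1 -0.6 -0.1] q7 0.2
t 13.0 pos [0.4538 0.1268 0.045 ] head 28.32 tilt 0.12 turn z -0.18 shift after turn mm [-1.2 -1.   8. ] now-axes [-1.2 -1.   8. ] w 0.836 F [0.3 1.  0. ] q7 0.2
```

View pics/w9.png

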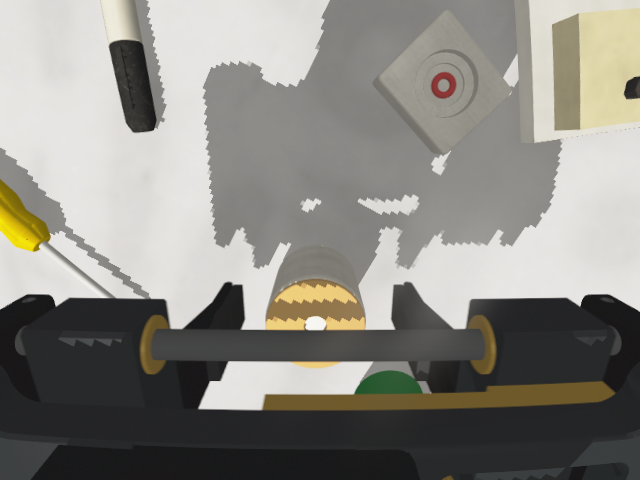

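>>> arm_command --motion '[[[-1,-1,3],[0,0,0],0.2],[[0,0,3],[0,0,0],0.2],[[0,0,2],[0,0,0],0.2],[[0,0,0],[0,0,0],0.4],[[0,0,0],[0,0,0],0.7],[[0,0,0],[0,0,0],0.7],[[0,0,0],[0,0,0],0.7],[[0,0,0],[0,0,0],0.7]]' --force 30

```text
time: 13.67
position: [0.4526, 0.1254, 0.0362]
tool_rot: [1.61, 2.697, 0.001]
ft_force: [0.8, 0.8, 0.7]
grip_width: 0.53
```

>>> arm_command --motion '[[[0,0,0],[0,0,0],0.7],[[0,0,0],[0,0,0],0.7],[[0,0,-4],[0,0,0],0.7],[[0,0,-6],[0,0,0],0.7]]'

```text
time: 14.0
position: [0.4513, 0.1248, 0.0454]
tool_rot: [-1.609, -2.696, 0.003]
ft_force: [-1.1, 0.6, -2.9]
grip_width: 0.533
```

```bash
python3 go.py .4535 .1253 .037 28.5;python3 wj.py w10;python3 go.py .5607 -.1041 .12 28.5
```

```text
t 14.0 pos [0.4513 0.1248 0.0454] head 28.34 tilt 0.15 turn z -0.16 shift after turn mm [-0.6  2.2  8.4] now-axes [-0.6  2.2  8.4] w 0.533 F [-1.1  0.6 -2.9] q7 0.2
t 14.05 pos [0.4525 0.1252 0.047 ] head 28.33 tilt 0.0 turn z -0.17 shift after turn mm [-253.2  -14.3  -73. ] now-axes [-253.2  -13.6  -73. ] w 0.53 F [ 1.  -0.1 -2.3] q7 0.2
```

View pics/w10.png

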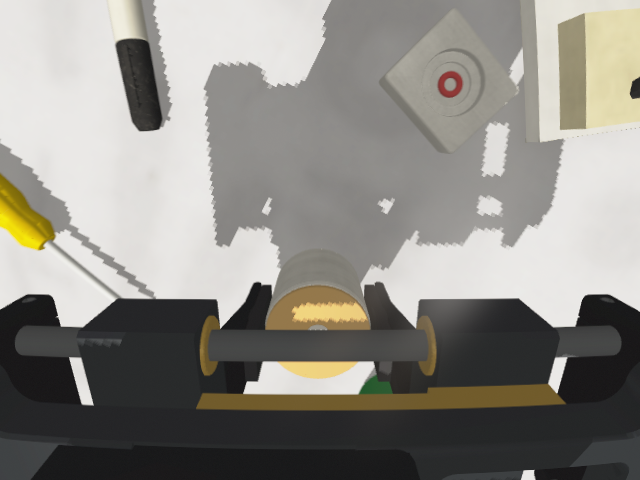

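>>> arm_command --motion '[[[0,0,-10],[0,0,0],0.7],[[0,0,-18],[0,0,0],0.7],[[0,0,-20],[0,0,0],0.7],[[0,0,-17],[0,0,0],0.7],[[0,0,-10],[0,0,0],0.7],[[-15,-1,0],[0,0,0],0.7],[[-25,-1,0],[0,0,0],0.7],[[-30,-2,0],[0,0,0],0.7]]'

```text
time: 14.72
position: [0.482, 0.0629, 0.1216]
tool_rot: [-1.605, -2.701, -0.002]
ft_force: [0.7, -0.9, -3.0]
grip_width: 0.532
```

>>> arm_command --motion '[[[-30,-2,0],[0,0,0],0.7],[[-30,-2,0],[0,0,0],0.7],[[-30,-2,0],[0,0,0],0.7],[[-30,-2,0],[0,0,0],0.7],[[-30,-1,0],[0,0,0],0.7],[[-16,-1,0],[0,0,0],0.7],[[-8,0,0],[0,0,0],0.7],[[0,0,0],[0,0,0],0.7]]'

```text
time: 15.38
position: [0.5561, -0.0981, 0.121]
tool_rot: [1.614, 2.695, -0.001]
ft_force: [0.0, -0.1, -2.6]
grip_width: 0.534
```

>>> arm_command --motion '[[[0,0,0],[0,0,0],0.7],[[0,0,0],[0,0,0],0.7]]'

```text
time: 15.55
position: [0.5554, -0.094, 0.1208]
tool_rot: [-1.606, -2.698, -0.001]
ft_force: [-0.6, 0.1, -2.6]
grip_width: 0.531
```

```bash
python3 go.py .5574 -.0979 .042 28.5;python3 wj.py w11;python3 go.py .5574 -.0979 .042 28.5; python3 - <<'E'
from h import *
m,T=ext('wrist'); print('crate centre proj',proj(m,T,[[.5795,-.1649,.022]]).round(1))
im,d=optics.get_image('top');cv2.imwrite('pics/t11.png',cv2.resize(im[100:350,300:560],None,fx=2.3,fy=2.3))
E
```

```text
t 15.55 pos [ 0.5554 -0.094   0.1208] head 28.47 tilt 0.1 turn z -0.03 shift after turn mm [-4.4 -0.1 78.8] now-axes [-4.5 -0.1 78.8] w 0.531 F [-0.6  0.1 -2.6] q7 0.71
t 15.6 pos [ 0.5555 -0.094   0.1209] head 28.49 tilt 0.09 turn z -0.01 shift after turn mm [-4.4 -0.2 78.9] now-axes [-4.5 -0.2 78.9] w 0.533 F [-0.2  0.4 -2.7] q7 0.71
crate centre proj [[300.1 339.4]]
```

View pics/w11.png

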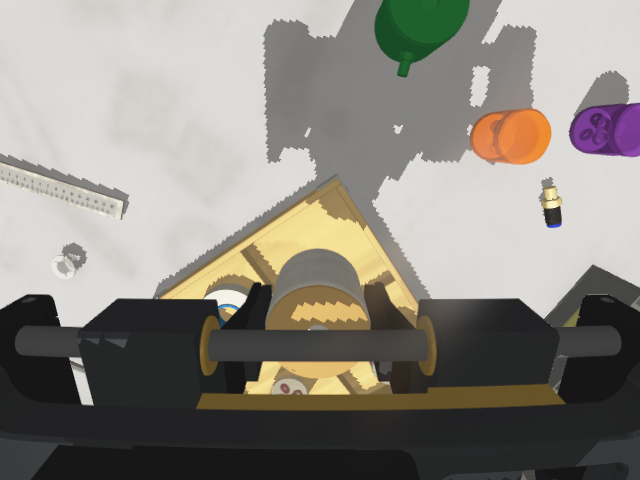

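View pics/t11.png

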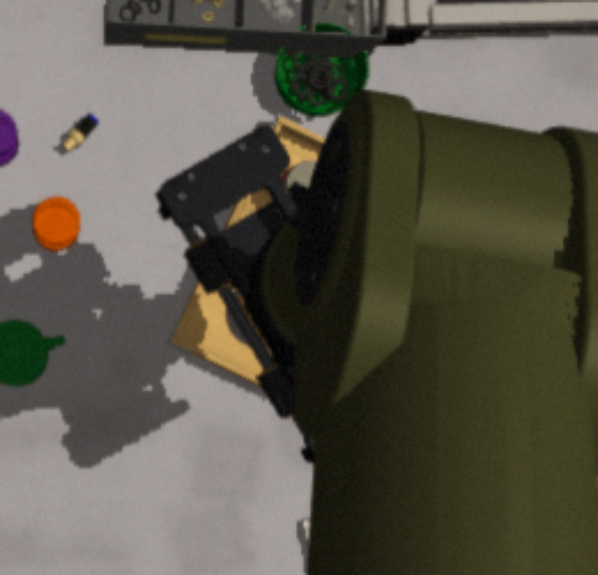

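>>> arm_command --motion '[[[-2,0,5],[0,0,0],0.7],[[-2,0,10],[0,0,0],0.7],[[0,0,15],[0,0,0],0.7],[[0,0,15],[0,0,0],0.7],[[0,0,14],[0,0,0],0.7],[[0,0,9],[0,0,0],0.7],[[0,0,4],[0,0,0],0.7],[[0,0,0],[0,0,0],0.7]]'

```text
time: 16.32
position: [0.5569, -0.0995, 0.0477]
tool_rot: [-1.609, -2.696, 0.002]
ft_force: [0.3, -0.4, -2.6]
grip_width: 0.53
```

>>> arm_command --motion '[[[0,0,0],[0,0,0],0.7],[[0,0,0],[0,0,0],0.7],[[0,0,0],[0,0,0],0.7]]'

```text
time: 16.57
position: [0.5586, -0.0997, 0.05]
tool_rot: [1.609, 2.696, 0.002]
ft_force: [-0.2, -0.1, -3.2]
grip_width: 0.529
```

```bash
python3 wj.py w12;python3 go.py .5574 -.0979 .042 28.5
```

```text
t 16.62 pos [ 0.5585 -0.0997  0.0499] head 28.34 tilt 0.1 turn z -0.16 shift after turn mm [ 2.1 -0.1  7.9] now-axes [ 2.1 -0.1  7.9] w 0.535 F [-0.8 -0.3 -2.6] q7 0.76
```

View pics/w12.png

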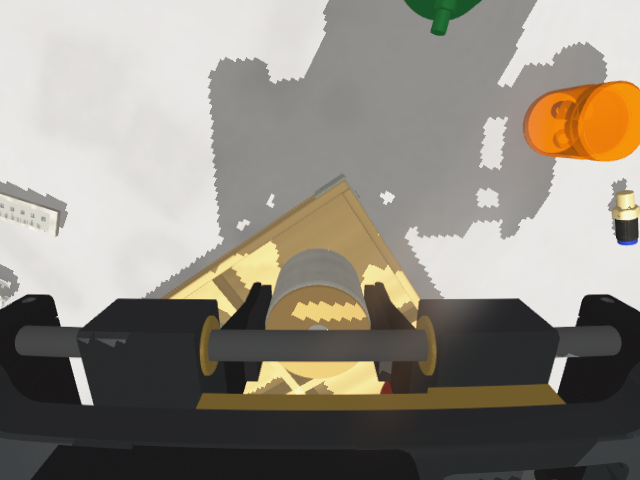

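>>> arm_command --motion '[[[0,0,3],[0,0,0],0.7],[[0,0,2],[0,0,0],0.7],[[0,0,1],[0,0,0],0.7],[[0,0,0],[0,0,0],0.7],[[0,0,0],[0,0,0],0.7]]'

```text
time: 17.03
position: [0.5577, -0.0996, 0.0429]
tool_rot: [-1.61, -2.697, 0.0]
ft_force: [0.6, -0.8, -2.9]
grip_width: 0.534
```

>>> arm_command --motion '[[[0,0,1],[0,0,0],0.7],[[0,0,0],[0,0,0],0.7],[[0,0,0],[0,0,0],0.7]]'

```text
time: 17.28
position: [0.5578, -0.0996, 0.042]
tool_rot: [-1.61, -2.698, -0.0]
ft_force: [0.1, 0.4, -2.7]
grip_width: 0.533
```

>>> arm_command --motion '[[[0,0,1],[0,0,0],0.7],[[0,0,0],[0,0,0],0.7],[[0,0,0],[0,0,0],0.7]]'

```text
time: 17.53
position: [0.5581, -0.0997, 0.0412]
tool_rot: [1.61, 2.697, 0.0]
ft_force: [-0.2, -0.0, -1.7]
grip_width: 0.531
```

>>> arm_command --motion '[[[0,0,0.5],[0,0,0],0.7],[[0,0,0],[0,0,0],0.7],[[0,0,0],[0,0,0],0.7]]'

```text
time: 17.78
position: [0.5581, -0.0997, 0.0412]
tool_rot: [1.61, 2.697, 0.001]
ft_force: [-1.5, 0.1, 4.8]
grip_width: 0.541
```

The force flipped from −2.6 N to +4.8 N, so the cylinder is on the floor. Releasing.

>>> arm_command --motion '[[[0,0,0],[0,0,0],0.4],[[0,0,0],[0,0,0],0.3],[[0,0,0],[0,0,0],0.3],[[0,0,0],[0,0,0],0.3],[[0,0,-4],[0,0,0],0.3],[[0,0,-10],[0,0,0],0.3],[[0,0,-15],[0,0,0],0.3],[[0,0,-20],[0,0,0],0.3]]' --force 10

```text
time: 18.45
position: [0.557, -0.0996, 0.0897]
tool_rot: [-1.609, -2.696, 0.002]
ft_force: [0.4, 0.7, 0.5]
grip_width: 0.699
```

>>> arm_command --motion '[[[0,0,-30],[0,0,0],0.3],[[0,0,-30],[0,0,0],0.3],[[20,0,-20],[0,0,0],0.3],[[35,0,0],[0,0,0],0.3],[[35,0,0],[0,0,0],0.3],[[35,0,0],[0,0,0],0.3],[[35,0,0],[0,0,0],0.3],[[20,0,0],[0,0,0],0.3]]'

```text
time: 19.12
position: [0.4707, 0.0624, 0.1706]
tool_rot: [-1.605, -2.7, -0.003]
ft_force: [0.1, 0.1, 0.2]
grip_width: 0.702
```

>>> arm_command --motion '[[[35,0,0],[0,0,0],0.3],[[35,0,0],[0,0,0],0.3],[[20,0,0],[0,0,0],0.3],[[0,0,0],[0,0,0],0.3],[[0,0,0],[0,0,0],0.3]]'

```text
time: 19.53
position: [0.4296, 0.1387, 0.1705]
tool_rot: [1.606, 2.699, 0.002]
ft_force: [0.0, -1.2, 0.3]
grip_width: 0.701
```

```bash
python3 go.py .5 .1 .2 28.5; python3 - <<'E'
from h import *
m,T=ext('top'); im,d=optics.get_image('top');cv2.imwrite('pics/t13.png',cv2.resize(im[110:330,230:540],None,fx=2.5,fy=2.5))
q=depthpts(m,T,d,np.ones((480,640),bool))
for n,x,y,lo in (('cyl',.557,-.099,.05),('jar',.598,-.226,.045)):
    k=(np.hypot(q[:,0]-x,q[:,1]-y)<.04)&(q[:,2]>lo)&(q[:,2]<.08); print(n,k.sum(),q[k].mean(0).round(4),np.ptp(q[k][:,2]).round(4),cv2.minEnclosingCircle(q[k][:,:2].astype(np.float32)))
im,d=optics.get_image('scene');cv2.imwrite('pics/s13.png',im)
E
```

```text
t 19.53 pos [0.4296 0.1387 0.1705] head 28.49 tilt 0.09 turn z -0.01 shift after turn mm [-67.6  43.4 -29.5] now-axes [-67.6  43.4 -29.4] w 0.701 F [ 0.  -1.2  0.3] q7 0.11
cyl 663 [ 0.5567 -0.0993  0.0557] 0.011 ((0.5572271943092346, -0.09987335652112961), 0.023625748232007027)
jar 377 [ 0.5963 -0.2258  0.052 ] 0.0113 ((0.5972751379013062, -0.2267468273639679), 0.018087469041347504)
```

View pics/t13.png

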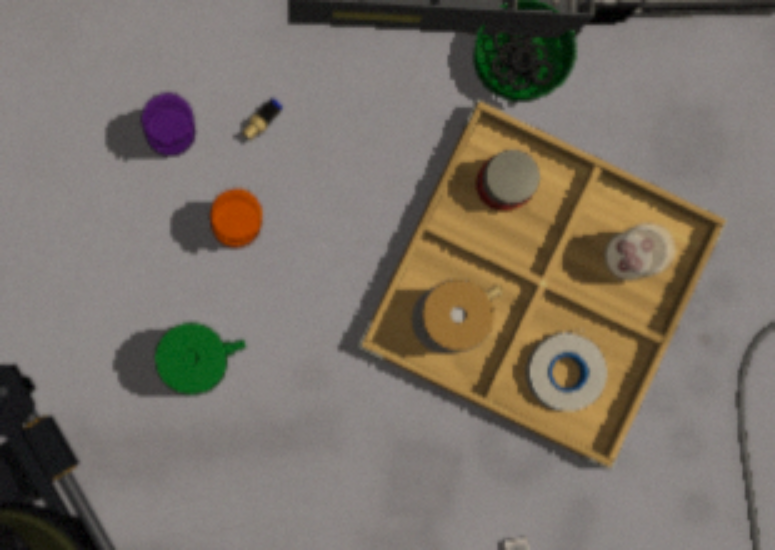

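View pics/s13.png

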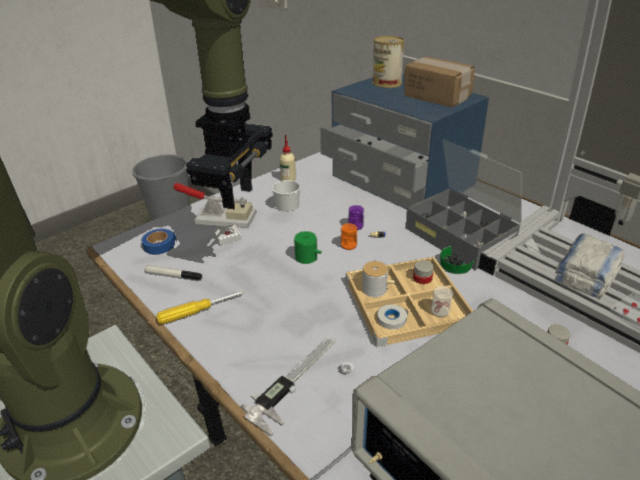

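Both stand upright in the diagonal empty cells: the cylinder at (457,315) and the jar at (640,250) in the top crop. Their tops are at 0.056 and 0.052, and the arm is clear. Handing in.

```bash
python3 -c "
from bench import ctrl
ctrl.close_job()"
```

```text
the job is handed in; nothing more can be done
```

The crate is packed and the job is handed in. The clear jar with red seals went into the far empty cell and the brown-padded aluminium cylinder into the near one. I lowered each until the wrist force showed floor contact (about 7 N and 5 N), then released it. The handover gives no verdict, so success rests on my own checks.

**Last checks:** the final top and scene pictures show both standing upright.
- **Jar:** centre about (0.597, -0.227), roughly 1 mm from the cell centre, with its top at 52 mm.
- **Cylinder:** axis about (0.557, -0.099), which puts its origin within about 2 mm of its cell centre, with its top at 56 mm.
- **Heights:** both tops match an underside resting on the 5 mm floor.
- **Arm and time:** the arm was clear of everything, and about 20 of the 51 s had been used.
- **Look-alikes:** the green, orange and purple ones were left alone.

**Disagreements:** the TCP readings wandered by 2–3 mm after moves. The wrist and top cameras differed by up to about 4 mm over the crate and 2–3 mm on the objects. All of this was well inside the margins.

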